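Latch the gate of the offcut bay

ROBOT

A 7-joint arm with a two-finger parallel gripper is mounted at the origin on the work surface. World frame = base frame: x ahead of the robot, y to its left, z up, the work surface at z = 0. Lengths are in m, angles in rad, forces in N, time in s.
With the tool pointing down it reaches from about 0.4 to 0.9 m from the base axis. Payload 5.5 kg.
Tool frame: the origin (TCP) lies midway between the tips of the shut fingers; the grasp point (between the pads) lies 19 mm behind it (manip.grip_depth is the distance from the TCP to the grasp point, in m); z points along the fingers, x is the direction in which the jaws open and shut, and the axes are right-handed (so a half turn about z gives the same grasp; the last joint's range is limited). The gripper opens to 92 mm and grips with 3 to 60 N. Pads are 19 mm wide; open, the fingers measure 130 mm over their backs; the gripper's body (75 mm by 190 mm) begins 47 mm behind the grasp point.
Start: joints at [1.563, 0.501, -0.427, 1.55, 0.221, 1.138, -0.21], TCP at [0.174, -0.626, 0.227] pointing down, gripper open.
Joint ranges: [-2.88, 2.88], [-0.31, 2.03], [-1.54, 1.56], [0.2, 2.42], [-1.41, 4.55], [0.19, 2.02], [-2.57, 2.57]. Speed limits (rad/s): [2.57, 2.57, 3.14, 3.14, 3.14, 3.14, 3.14].

INTERFACE

Orientations are given as a unit quaternion [x, y, z, w].
In Python, from bench import manip, effector, viewer gives the robot as it stands. Calls block until the motion is done:
- manip.move_pose(position, orientation): joint-space move of the TCP to a pose.
- manip.servo_line(position, ori=None, vel=0.15): straight line of the TCP; ori=None keeps the orientation; vel is the mean speed in m/s.
- manip.movej(angles): joint-space move.
- effector.open_jaws() and effector.close(f_grip=None): open the fingers fully, or close them until they stop; f_grip is the grip in N (None keeps the last).
- manip.sleep(seconds).
- manip.solve_ik(position, orientation): joint angles nearest the present ones, or None.
- viewer.get_image(name): name is "scene" or "top"; returns the picture (420x560x3 uint8, red, green, blue); there is no depth.
- viewer.get_calibration(name): a dict with "vfov" (degrees; the focal length in pixels is half the picture's height over the tangent of half this angle, whatever the lens; pixels are square), "cx", "cy" (the principal point, pixels), "dist_coeffs" ([k1, k2, p1, p2, k3] as OpenCV has them; the pictures are not rectified), "eye" and "attitude" of the camera in the world. Camera axes: x right, y down, z forward; pixel columns grow to the right and rows downward; lengths in m; the calibration is good to about 2 mm. A picture is of the moment at which its call begins. get_calibration takes no time and is no camera call.
A pose or a line that the arm cannot do raises manip.PlanningError and nothing moves.
- manip.hand_in(): hands the job in, once; it reports no verdict.
Readings, each from a call of its own:
- manip.current_clock(): time.
- manip.current_q(): joint angles.
- manip.current_joint_velocities(): joint speeds.
- manip.current_tau(): joint torques, N m.
- manip.current_tool_pos(): TCP position.
- manip.current_tcp_rot(): TCP orientation.
- manip.current_force(): force on the tool from outside, world axes, zero at the start.
- manip.current_wrist_torque(): the same for the moment, N m.
- manip.current_finger_gap(): finger opening in m.
Only numpy, scipy, OpenCV 4.12 (cv2) and the standard library are available. Lean on these libraries where they do the work, as an engineer would, in place of code of your own. Each camera call takes 0.05 s, during which the arm holds its last target.

TASK

Close the swing gate of the plywood offcut bay and latch it: while the gate is still open raise the steel latch bar by its thumb stud, then carry it over the striker lip of the catch as the gate comes to, and let it drop fully down into the catch so that the gate stays shut when you let go. Bring the bar into the catch gently, just touching the thin back leaf of the catch and not bending it back, and leave everything else on the bench and in the bay where it is.

Things in the scene. Friction and masses are not known exactly. Their poses are not given: they have to be found in the camera images.
- bay: Open-topped plywood offcut bin fixed on the bench, 312 mm wide, 215 deep, walls and gate 140 mm high, low back. Origin: bench level, middle of the closed gate's plane. x points level into the bay (square to the closed gate), y along the closed gate from latch post to hinge, z up.
- gate_hinge (a point): Point on the gate's vertical hinge axis, 135 mm above the bench (height of the latch bar's mid-line when level), at bay x = 0, y = +130 mm. Axes as the bay's; it does not turn with the gate. The gate, 15 mm thick, runs from here 230 mm along -y when shut.
- gate (a joint): Gate opening in rad: 0 = shut, growing as the free edge swings out (to the bay's -x), clockwise from above; it can go a little past 0 (-0.14). 0 is nominal: latched it rests within 0.085 of 0, as the catch sits. Spring hinge with friction: up to 0.9 N m to close it; left between 0.35 and 0.85 it stays; let go unlatched near shut it springs open to about 0.35.
- latch_pivot (a point): Level pivot of the latch bar, on the outer face of the gate, moving with it: 20 mm outward and 130 mm along the gate from the hinge axis. x into the bay square to the gate, y towards the hinge. The steel bar, 8 mm thick and 20 mm high, runs 170 mm from here towards -y, past the gate's free edge.
- latch (a joint): Angle of the bar about its pivot in rad, positive = free end lifted. 0 = level, as it lies on the catch's floor; -0.12 = hanging on its rest pin (gate open); about 0.12 = lying on the striker lip's top; 0.16 and more clears the lip; stop at 0.5. It falls by its own weight (0.2 to 0.33 kg with the stud).
- stud (a point): Centre of the thumb stud, an upright round steel peg 16 mm in diameter, 46 mm high, on the bar's top edge 75 mm from the pivot and 33 mm above the bar's mid-line. It rises above the gate's top: pinch it from above, one finger on each side of the gate. x square to the gate (into the bay), y along the bar to the pivot, z up the stud.
- catch: Catch on the latch post; origin: nominal middle of its slot floor, at bay x = -20, y = -125, z = 125 mm; bay axes. Open-topped slot 12 mm wide (x), 24 mm long (y): on the -x side the rigid striker lip, 5 mm thick, 14 mm above the floor, no ramp; on the +x side the leaf. The slot truly sits up to 18 mm off this reading in x, either way (slotted mounting): feel for the leaf.
- leaf (a joint): How far the catch's thin steel back leaf is bent back (m), 0 = untouched; about 4 N per mm at the leaf. The leaf stands 45 mm above the slot floor, so the raised bar meets it on its way in, and with the bar just touching it the bar is over the slot. Bent back by over 2 mm it is spoilt.
- offcut_long_mid (a point): plain wood offcut 35 x 150 x 35 mm lying inside the bay; middle of it (leave it alone)
- offcut_short_mid (a point): wood offcut 60 x 50 x 25 mm lying inside the bay just behind the gate; middle of it (leave it alone)
- tin_mid (a point): plain steel tin, 60 mm across, 75 mm high, standing beside the latch post; middle of it (leave it alone)
- hammer_mid (a point): hammer lying on the bench; middle of it (leave it alone)
- measure_mid (a point): rounded grey block of a tape measure, 65 x 60 x 34 mm; middle of it (leave it alone)
- glue_mid (a point): white bottle, 60 mm across, 160 mm high; middle of it (leave it alone)
- push_stick_mid (a point): flat dark wooden push stick, 220 mm long, 12 mm thick; middle of it (leave it alone)

How it is judged:
By the outcome, as a careful person would: the job done as asked, in the order asked, and still so for the second after the job is handed in, with the robot touching nothing.
It also fails if it takes over 72 s, if anything falls off the work surface, if the arm or the gripper's body presses on something with over 40 N, if the wrist force passes 120 N, or if a joint passes its speed limit or range.

## Working session

There is one attempt and no reset: what is moved stays moved. The work goes in short steps, each a Python script; the robot and the scene stay as the last script left them, time stands still between calls to the robot, and variables do not carry over. Pictures are saved under pics/ and viewed, and the job is handed in when it is done.

```bash
ls -la; mkdir -p pics; python3 - <<'E'
from bench import manip, effector, viewer
import cv2
for n in ("scene","top"):
    im=viewer.get_image(n); cv2.imwrite(f"pics/{n}0.png",im[:,:,::-1]); print(n,viewer.get_calibration(n))
print(manip.current_clock(),manip.current_tcp_rot(),manip.current_force(),manip.current_finger_gap())
E
```

```text
total 12
drwxr-xr-x  3 agent agent 4096 Dec  7 13:59 .
drwxr-xr-x 23 root  root  4096 Dec  7 13:59 ..
drwxr-xr-x  2 agent agent 4096 Dec  7 13:59 pics
scene {'vfov': 52.35452810846123, 'cx': 276.56607926531547, 'cy': 206.9786038848996, 'dist_coeffs': array([-0.1043135,  0.       ,  0.       ,  0.       ,  0.       ]), 'eye': array([ 1.4109004 , -0.03226736,  0.88023217]), 'attitude': array([ 0.65322138,  0.63529985, -0.28565325, -0.29681331])}
top {'vfov': 53.343782169308106, 'cx': 285.32805578343215, 'cy': 210.25969485903406, 'dist_coeffs': array([0.03959915, 0.        , 0.        , 0.        , 0.        ]), 'eye': array([ 0.3352597 , -0.02074173,  1.4723118 ]), 'attitude': array([-0.69871082,  0.71060771, -0.05522077,  0.06156736])}
0.1 [ 7.96095171e-01 -6.05170789e-01 -7.02472351e-04 -5.48870000e-04] [ 0.07308564 -0.36268678  0.39475462] 0.09187907000285693
```

View pics/scene0.png

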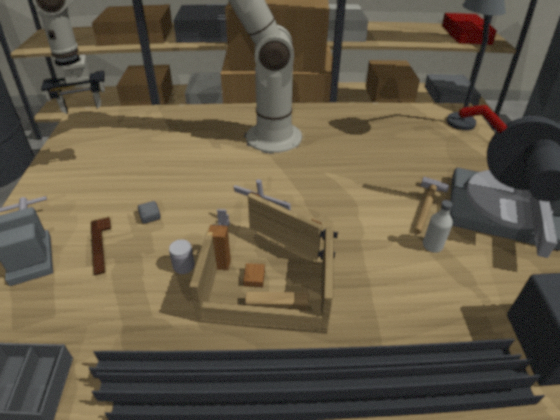

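View pics/top0.png

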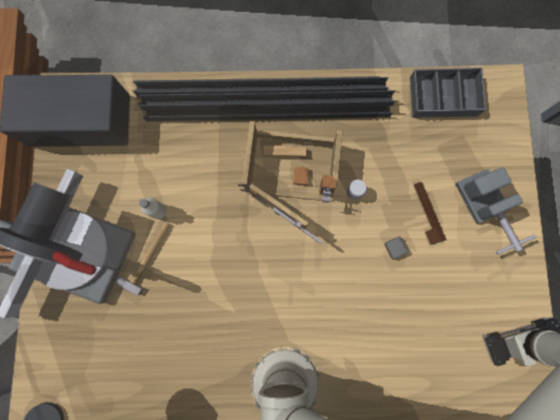

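The scene view shows the bay at about px (200-335, 195-325), with the gate open towards the robot and the hinge on the right (~325,235). In the top view the bay spans px (240-345, 120-245). The hinge is at ~(247,187), the gate and bar run to ~(320,240), and the post and catch are at ~(328,188). I'll zoom in next.

```bash
python3 - <<'E'
import cv2
a=cv2.imread("pics/top0.png")[115:255,230:375]; cv2.imwrite("pics/topz.png",cv2.resize(a,None,fx=4,fy=4,interpolation=cv2.INTER_CUBIC))
a=cv2.imread("pics/scene0.png")[175:335,160:350]; cv2.imwrite("pics/scenez.png",cv2.resize(a,None,fx=3.7,fy=3.7,interpolation=cv2.INTER_CUBIC))
E
```

```text
(no output)
```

View pics/topz.png

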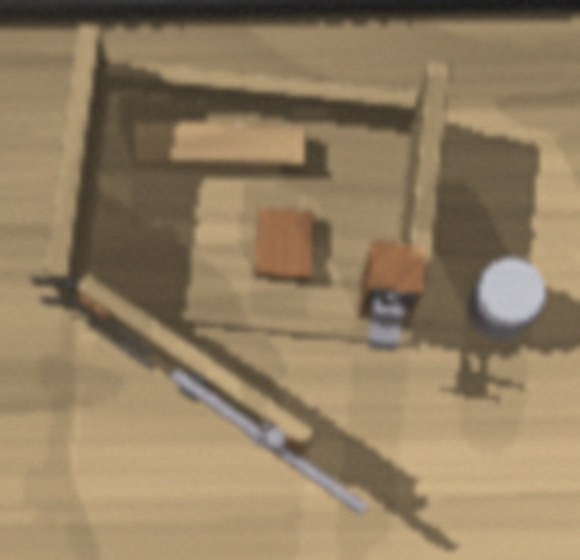

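View pics/scenez.png

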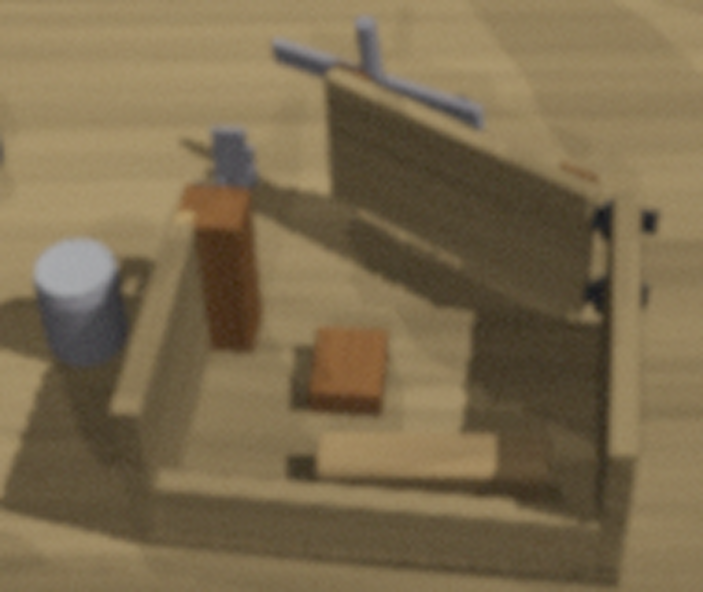

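```bash
cat > h.py <<'E'
import numpy as np, cv2
from scipy.spatial.transform import Rotation as R
from bench import manip, effector, viewer
class Cam:
    def __init__(s,n):
        c=viewer.get_calibration(n); f=210/np.tan(np.radians(c['vfov'])/2)
        s.K=np.array([[f,0,c['cx']],[0,f,c['cy']],[0,0,1]]); s.d=np.array(c['dist_coeffs']); s.e=np.array(c['eye']); s.R=R.from_quat(c['attitude']).as_matrix()
    def ray(s,px):
        u=cv2.undistortPoints(np.array(px,float).reshape(-1,1,2),s.K,s.d).reshape(-1,2)
        return np.c_[u,np.ones(len(u))]@s.R.T
    def plane(s,px,z):
        r=s.ray(px); return s.e+r*((z-s.e[2])/r[:,2])[:,None]
    def proj(s,P):
        P=np.atleast_2d(P); rv=cv2.Rodrigues(s.R.T)[0]
        return cv2.projectPoints(P,rv,-s.R.T@s.e,s.K,s.d)[0].reshape(-1,2)
E
python3 - <<'E'
from h import *
c=Cam("top"); s=Cam("scene")
zt=lambda p:(np.array(p)+.5)/4-.5+[230,115]
zs=lambda p:(np.array(p)+.5)/3.7-.5+[160,175]
def show(n,cam,p,z): print(n,cam.plane(np.atleast_2d(p),z).round(4).tolist())
show("Lwall outer back/front, inner back/front",c,zt([(78,25),(50,275),(100,25),(72,275)]),.14)
show("Rwall inner back, outer back, outer front, inner front",c,zt([(427,65),(446,65),(430,250),(412,245)]),.14)
show("gate top: hinge outer, hinge inner, free inner, free outer",c,zt([(75,287),(88,275),(312,432),(300,443)]),.14)
show("bar pivot end, free end (mid)",c,zt([(178,376)]),.147); show("free",c,zt([(362,508)]),.125)
show("stud top",c,zt([(273,436)]),.182)
show("back wall?",c,zt([(105,65),(415,100)]),.08)
show("scene stud top",s,zs([(366,20)]),.182)
show("scene bar free/pivot",s,zs([(278,45),(482,118)]),.13)
show("scene gate top free/hinge",s,zs([(330,72),(590,188)]),.14)
show("scene leaf top",s,zs([(230,127)]),.17);show("top leaf top",c,zt([(390,292)]),.17);show("top lip",c,zt([(383,330)]),.139)
show("Rwall scene outer top back, front",s,zs([(115,410),(182,212)]),.14)
show("Lwall scene outer top back",s,zs([(635,455)]),.14)
E
```

```text
Lwall outer back/front, inner back/front [[0.8631, 0.1057, 0.14], [0.6493, 0.1292, 0.14], [0.8627, 0.0873, 0.14], [0.6489, 0.1112, 0.14]]
Rwall inner back, outer back, outer front, inner front [[0.8223, -0.1846, 0.14], [0.8219, -0.2003, 0.14], [0.6644, -0.1815, 0.14], [0.6689, -0.167, 0.14]]
gate top: hinge outer, hinge inner, free inner, free outer [[0.6389, 0.1088, 0.14], [0.6487, 0.0982, 0.14], [0.5161, -0.0815, 0.14], [0.5074, -0.0717, 0.14]]
bar pivot end, free end (mid) [[0.5625, 0.0254, 0.147]]
free [[0.4557, -0.1209, 0.125]]
stud top [[0.5078, -0.0492, 0.182]]
back wall? [[0.8499, 0.088, 0.08], [0.8128, -0.1805, 0.08]]
scene stud top [[0.508, -0.0508, 0.182]]
scene bar free/pivot [[0.47, -0.119, 0.13], [0.5579, 0.0315, 0.13]]
scene gate top free/hinge [[0.5153, -0.0782, 0.14], [0.6428, 0.1, 0.14]]
scene leaf top [[0.6083, -0.143, 0.17]]
top leaf top [[0.6233, -0.1449, 0.17]]
top lip [[0.5988, -0.1412, 0.139]]
Rwall scene outer top back, front [[0.8245, -0.1994, 0.14], [0.659, -0.1741, 0.14]]
Lwall scene outer top back [[0.8646, 0.1031, 0.14]]
```

```bash
cat >> h.py <<'E'
PSI=-0.122; H=np.array([0.6475,0.109]); UP=0.009
def tool(th,ph,flip,dz=0,dn=0,up=UP):
    Rg=R.from_euler('z',PSI-th); Rs=Rg*R.from_euler('x',-ph)
    gp=np.r_[H,.135]+Rg.apply([-.02,-.13,0])+Rs.apply([dn,-.075,.033+up+dz])
    Rt=Rs*R.from_euler('x',np.pi)
    if flip: Rt=Rt*R.from_euler('z',np.pi)
    return gp+Rt.apply([0,0,manip.grip_depth]), Rt.as_quat()
E
python3 - <<'E'
from h import *
print(manip.grip_depth)
t,s=Cam("top"),Cam("scene")
# check model reprojection at th=.51, ph=-.12: stud top, bar end, gate corners
Rg=R.from_euler('z',PSI-.51); Rs=Rg*R.from_euler('x',.12); P0=np.r_[H,.135]
P=np.array([P0+Rg.apply([-.02,-.13,0])+Rs.apply([0,-.075,.056]),P0+Rg.apply([-.02,-.13,0])+Rs.apply([0,-.17,.01]),P0+Rg.apply([0,-.23,.005]),P0+[0,0,.005]])
for n,c in(("top",t),("scene",s)):
    im=cv2.imread(f"pics/{n}0.png"); p=c.proj(P); x0,y0,w,h=(230,115,145,140) if n=="top" else (160,175,190,160)
    z=cv2.resize(im[y0:y0+h,x0:x0+w],None,fx=4,fy=4,interpolation=cv2.INTER_CUBIC)
    for q in p: cv2.circle(z,tuple(int(v) for v in ((q-[x0,y0]+.5)*4-.5)),3,(0,0,255),-1)
    cv2.imwrite(f"pics/chk_{n}.png",z)
for flip in (0,1):
    for th,ph,dz in((.51,-.12,.14),(.51,-.12,0),(.51,.22,0),(.2,.22,0),(0,.22,0),(-.09,.22,0),(-.09,0,0),(0,0,.1)):
        p,q=tool(th,ph,flip,dz); j=manip.solve_ik(p,q); print(flip,th,ph,p.round(3),None if j is None else np.round(j,2))
E
```

```text
0.0188
0 0.51 -0.12 [ 0.499 -0.06   0.288] [ 1.15  0.27 -1.16  1.87  0.17  1.09 -0.69]
0 0.51 -0.12 [ 0.509 -0.046  0.149] [ 0.88  0.45 -0.94  2.01  0.36  0.82 -0.86]
0 0.51 0.22 [ 0.514 -0.039  0.174] [ 0.7   0.63 -1.08  1.82  0.7   1.29 -1.27]
0 0.2 0.22 [ 0.566 -0.073  0.174] [ 0.65  0.62 -0.96  1.75  0.73  1.25 -0.9 ]
0 0 0.22 [ 0.604 -0.085  0.174] [ 0.64  0.67 -0.97  1.69  0.79  1.25 -0.7 ]
0 -0.09 0.22 [ 0.621 -0.088  0.174] [ 0.64  0.69 -0.98  1.66  0.82  1.25 -0.61]
0 -0.09 0 [ 0.621 -0.095  0.158] [ 0.8   0.73 -1.02  1.66  0.67  1.14 -0.43]
0 0 0 [ 0.603 -0.092  0.258] [ 0.82  0.56 -1.02  1.61  0.5   1.25 -0.41]
1 0.51 -0.12 [ 0.499 -0.06   0.288] [ 1.22  0.33 -1.28  1.87  0.24  1.11  2.38]
1 0.51 -0.12 [ 0.509 -0.046  0.149] [ 1.1   0.67 -1.3   2.    0.69  0.96  1.99]
1 0.51 0.22 [ 0.514 -0.039  0.174] [ 0.81  0.79 -1.3   1.82  0.86  1.42  1.75]
1 0.2 0.22 [ 0.566 -0.073  0.174] [ 0.81  0.84 -1.3   1.74  0.97  1.45  2.08]
1 0 0.22 [ 0.604 -0.085  0.174] [ 0.79  0.88 -1.3   1.69  1.04  1.45  2.29]
1 -0.09 0.22 [ 0.621 -0.088  0.174] [-0.84  0.95  1.35  1.72 -0.78  1.17 -2.51]
1 -0.09 0 [ 0.621 -0.095  0.158] [-0.57  0.71  1.    1.71 -0.66  1.1  -2.53]
1 0 0 [ 0.603 -0.092  0.258] [-0.74  0.76  1.36  1.66 -0.76  1.36 -2.53]
```

View pics/chk_top.png

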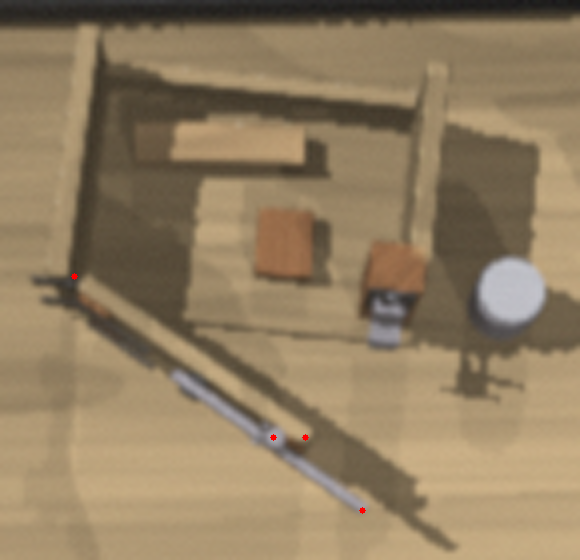

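View pics/chk_scene.png

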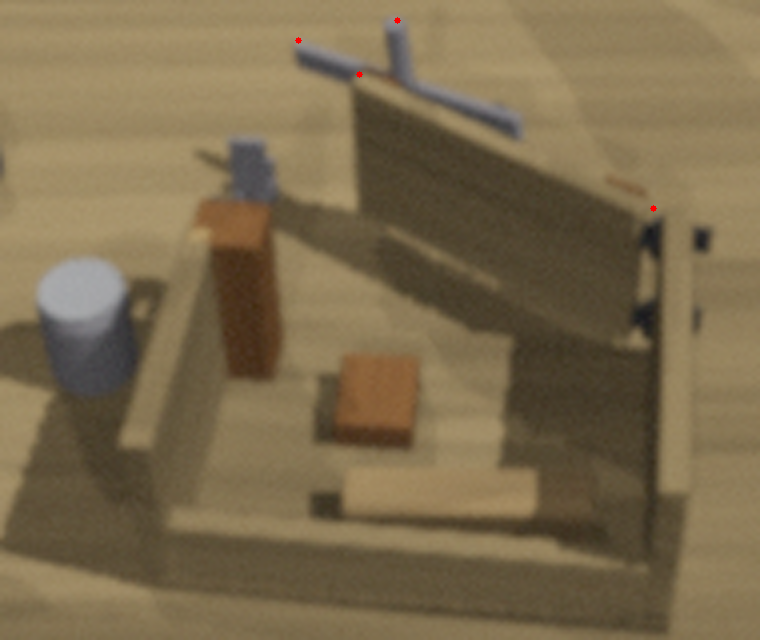

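The model points land on the stud top, bar tip, gate corner and hinge in both views, so I'll approach with flip=0.

```bash
python3 - <<'E'
from h import *
p,q=tool(.51,-.12,0,.14); manip.move_pose(p,q); print(manip.current_clock(),manip.current_tool_pos(),p)
for i in range(4): manip.sleep(.05); print(manip.current_force().round(2))
p,q=tool(.51,-.12,0); manip.servo_line(p,q,vel=.08)
print(manip.current_clock(),manip.current_tool_pos(),p,manip.current_force().round(2))
for n in("top","scene"):
    im=viewer.get_image(n); x0,y0,w,h=(230,115,145,140) if n=="top" else (160,165,190,150)
    cv2.imwrite(f"pics/a_{n}.png",cv2.resize(im[y0:y0+h,x0:x0+w,::-1],None,fx=4,fy=4,interpolation=cv2.INTER_CUBIC))
E
```

```text
2.425 [ 0.49910668 -0.06128056  0.28789522] [ 0.49903426 -0.0599168   0.28804795]
[ 0.28 -0.17  0.53]
[-0.12  1.16  1.2 ]
[ 0.03  0.32 -0.01]
[ 0.33  0.36 -0.27]
4.525 [ 0.50923421 -0.04653722  0.14943724] [ 0.50893522 -0.04639427  0.14905474] [-0.3   0.1   0.56]
```

View pics/a_top.png

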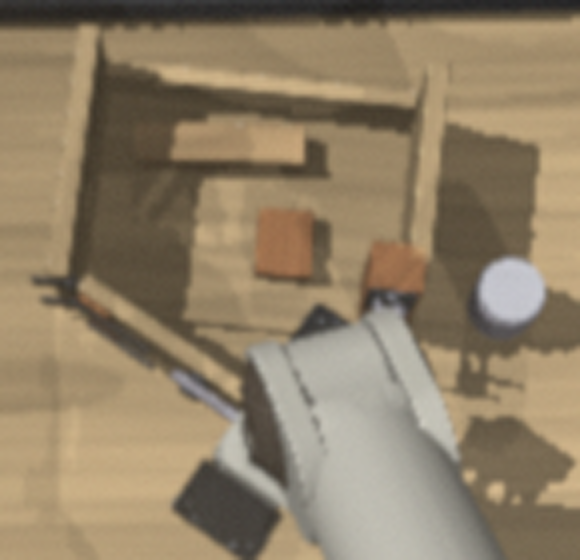

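View pics/a_scene.png

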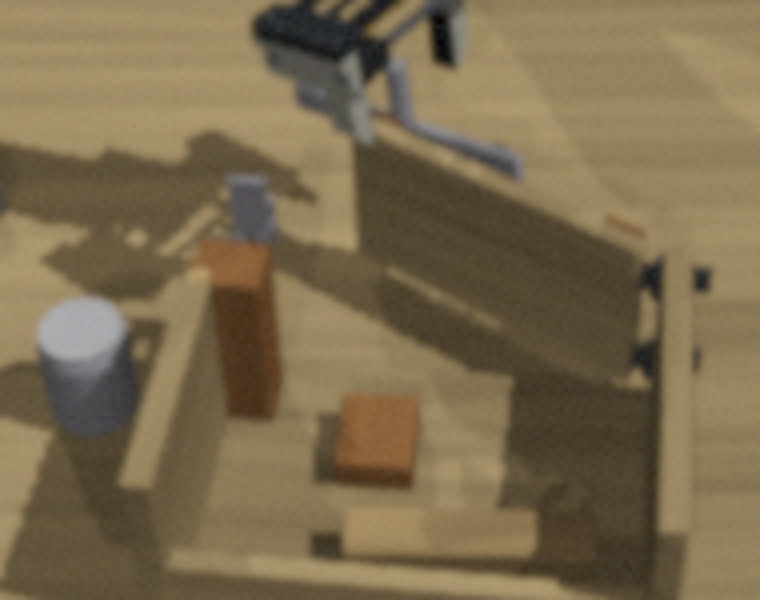

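The jaws straddle the stud at a_scene px ~(400,85), with the inner finger on the bay side above the gate top. Next I grip and raise the bar.

```bash
python3 - <<'E'
from h import *
effector.close(20); print(manip.current_finger_gap(),manip.current_force().round(2),manip.current_clock())
for ph in (-.05,.02,.1,.16,.22):
    p,q=tool(.51,ph,0); manip.servo_line(p,q,vel=.05); print(ph,manip.current_force().round(2),manip.current_finger_gap(),(manip.current_tool_pos()-p).round(4))
print(manip.current_clock())
for n in("top","scene"):
    im=viewer.get_image(n); x0,y0,w,h=(230,115,145,140) if n=="top" else (160,165,190,150)
    cv2.imwrite(f"pics/b_{n}.png",cv2.resize(im[y0:y0+h,x0:x0+w,::-1],None,fx=4,fy=4,interpolation=cv2.INTER_CUBIC))
E
```

```text
0.015292360181925015 [ 0.56 -0.01 -0.26] 5.7917
-0.05 [-0.86 -1.89 -1.96] 0.01568109886479632 [-0.0005 -0.0001 -0.0004]
0.02 [-0.96 -2.95 -1.2 ] 0.015732107908748762 [-0.0009 -0.0003 -0.0007]
0.1 [-2.6  -2.18  0.45] 0.01535590491180516 [-0.0009 -0.0003 -0.0007]
0.16 [-3.05 -4.03 -1.4 ] 0.015280097777983037 [-0.001  -0.0007 -0.0007]
0.22 [-3.43 -4.86  0.76] 0.015318694753917415 [-0.001  -0.0006 -0.0006]
7.0833
```

View pics/b_scene.png

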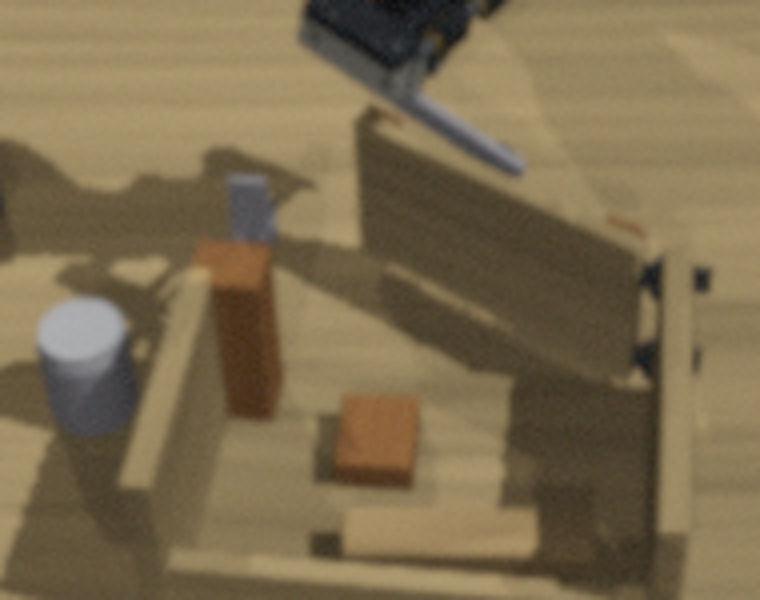

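View pics/b_top.png

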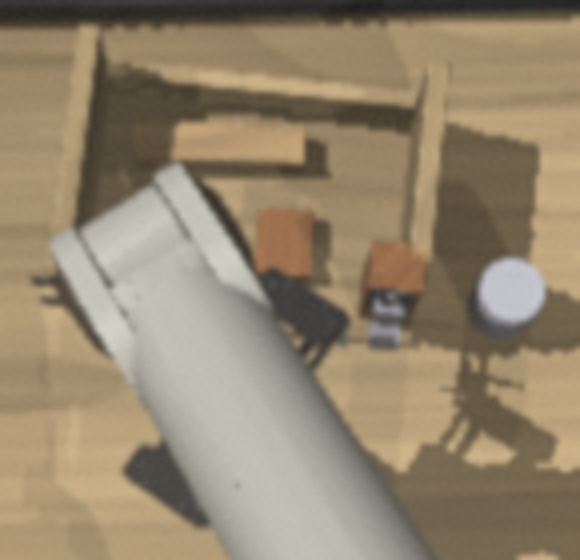

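The bar is raised, with its tip well above the gate top at b_scene px ~(400,95), and the grip is firm. Now I swing the gate most of the way and record the tangential force.

```bash
cat >> h.py <<'E'
PH=.22
def nvec(th): return R.from_euler('z',PSI-th).apply([1,0,0])
def uvec(th): return R.from_euler('z',PSI-th).apply([0,-1,0])
def fmean(k=4,dt=.02):
    f=[]
    for _ in range(k): manip.sleep(dt); f.append(manip.current_force())
    return np.mean(f,0)
def pr(th,f): 
    p=manip.current_tool_pos(); pc=tool(th,PH,0)[0]
    print(f"th {th:.4f} Fn {-f@nvec(th):.2f} Fu {f@uvec(th):.2f} Fz {f[2]:.2f} lag_n {(pc-p)@nvec(th)*1e3:.2f} t {manip.current_clock():.2f} gap {manip.current_finger_gap()*1e3:.2f}")
E
python3 - <<'E'
from h import *
pr(.51,fmean())
for th in np.arange(.47,.129,-.04):
    p,q=tool(th,PH,0); manip.servo_line(p,q,vel=.05); f=manip.current_force(); pr(th,f)
    if np.linalg.norm(f)>25: print("stop"); break
pr(th,fmean())
for n in("top","scene"):
    im=viewer.get_image(n); x0,y0,w,h=(230,115,145,140) if n=="top" else (160,165,190,150)
    cv2.imwrite(f"pics/c_{n}.png",cv2.resize(im[y0:y0+h,x0:x0+w,::-1],None,fx=4,fy=4,interpolation=cv2.INTER_CUBIC))
E
```

```text
th 0.5100 Fn 1.18 Fu 3.58 Fz -0.80 lag_n 0.43 t 7.25 gap 16.14
th 0.4700 Fn 0.31 Fu 4.34 Fz -2.01 lag_n -0.21 t 7.56 gap 15.44
th 0.4300 Fn 0.13 Fu 6.29 Fz -1.39 lag_n -0.08 t 7.87 gap 15.62
th 0.3900 Fn 0.63 Fu 5.78 Fz -1.07 lag_n -0.11 t 8.18 gap 15.77
th 0.3500 Fn 0.74 Fu 5.76 Fz -1.32 lag_n -0.07 t 8.48 gap 15.54
th 0.3100 Fn 1.71 Fu 5.92 Fz -1.12 lag_n -0.07 t 8.79 gap 15.54
th 0.2700 Fn 1.78 Fu 5.80 Fz -0.70 lag_n -0.06 t 9.10 gap 15.46
th 0.2300 Fn 0.82 Fu 6.21 Fz -0.14 lag_n -0.05 t 9.41 gap 15.42
th 0.1900 Fn 2.70 Fu 5.64 Fz -1.67 lag_n -0.02 t 9.72 gap 15.36
th 0.1500 Fn 2.19 Fu 6.49 Fz -0.78 lag_n 0.01 t 10.03 gap 15.50
th 0.1500 Fn 1.42 Fu 5.46 Fz -1.75 lag_n 0.04 t 10.09 gap 15.29
```

View pics/c_scene.png

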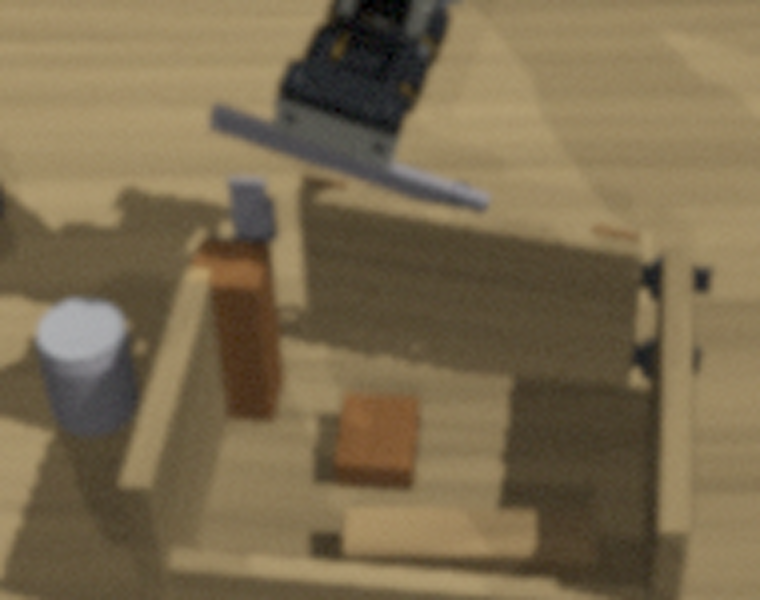

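View pics/c_top.png

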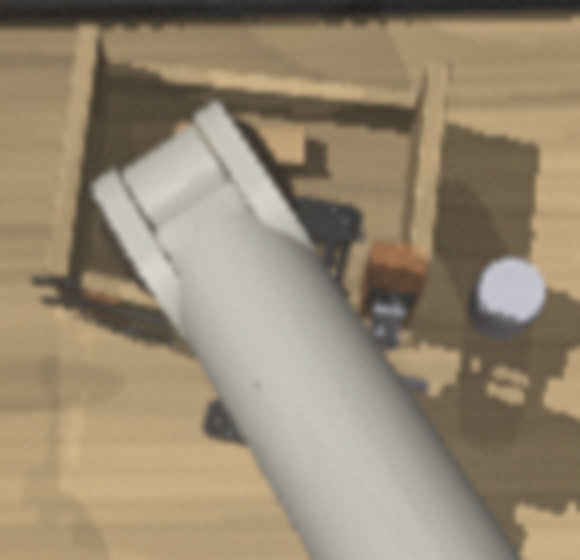

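```bash
python3 - <<'E'
from h import *
s=Cam("scene")
for th,ph in((.15,.22),(.15,.18)):
    Rg=R.from_euler('z',PSI-th); Rs=Rg*R.from_euler('x',-ph); P0=np.r_[H,.135]+Rg.apply([-.02,-.13,0])
    print((s.proj(P0+Rs.apply([0,-.17,.01]))-[160,165])*4)
hist=[]; th=.15
while th>-.12:
    th-=.002 ; p,q=tool(th,PH,0); manip.servo_line(p,q,vel=.02); f=fmean(5); fn=-f@nvec(th); 
    if len(hist)%8==0: pr(th,f)
    if len(hist)>=6:
        b=np.median(hist[-8:-1] if len(hist)>8 else hist)
        if fn>b+1.6:
            f2=fmean(10); fn2=-f2@nvec(th); print("cand",round(th,4),round(b,2),round(fn,2),round(fn2,2))
            if fn2>b+1.6: pr(th,f2); break
            fn=fn2
    hist.append(fn)
    if manip.current_clock()>40: print("time");break
print(np.round(hist[-14:],2))
E
```

```text
[[212.41829569 102.39692051]]
[[210.84343386 109.8368047 ]]
th 0.1480 Fn 2.93 Fu 5.37 Fz -0.77 lag_n 0.45 t 10.53 gap 15.38
th 0.1320 Fn 4.00 Fu 5.24 Fz -0.19 lag_n 0.85 t 13.19 gap 15.33
th 0.1160 Fn 3.90 Fu 5.70 Fz 0.03 lag_n 0.85 t 15.86 gap 15.61
th 0.1000 Fn 4.38 Fu 5.94 Fz -0.03 lag_n 0.86 t 18.52 gap 15.55
th 0.0840 Fn 4.24 Fu 5.62 Fz -0.22 lag_n 0.83 t 21.19 gap 15.34
th 0.0680 Fn 4.38 Fu 5.77 Fz -0.61 lag_n 0.86 t 23.86 gap 15.62
th 0.0520 Fn 4.21 Fu 5.85 Fz -0.30 lag_n 0.85 t 26.52 gap 15.50
th 0.0360 Fn 3.94 Fu 5.51 Fz -0.20 lag_n 0.84 t 29.19 gap 15.62
th 0.0200 Fn 4.73 Fu 5.84 Fz -0.21 lag_n 0.86 t 31.86 gap 15.47
th 0.0040 Fn 3.88 Fu 5.64 Fz -0.32 lag_n 0.85 t 34.52 gap 15.65
th -0.0120 Fn 4.83 Fu 5.42 Fz -0.53 lag_n 0.85 t 37.19 gap 15.66
th -0.0280 Fn 4.32 Fu 5.62 Fz -1.08 lag_n 0.86 t 39.86 gap 15.45
time
[4.75 4.42 4.57 4.56 4.83 4.62 4.18 4.39 4.21 4.6  4.21 4.8  4.32 4.58]
```

```bash
python3 - <<'E'
from h import *
for n in("top","scene"):
    im=viewer.get_image(n); x0,y0,w,h=(300,165,60,60) if n=="top" else (190,180,80,70)
    cv2.imwrite(f"pics/d_{n}.png",cv2.resize(im[y0:y0+h,x0:x0+w,::-1],None,fx=8,fy=8,interpolation=cv2.INTER_CUBIC))
print(manip.current_clock(),manip.current_tool_pos())
E
```

```text
40.2917 [ 0.60838926 -0.08794147  0.17374514]
```

View pics/d_scene.png

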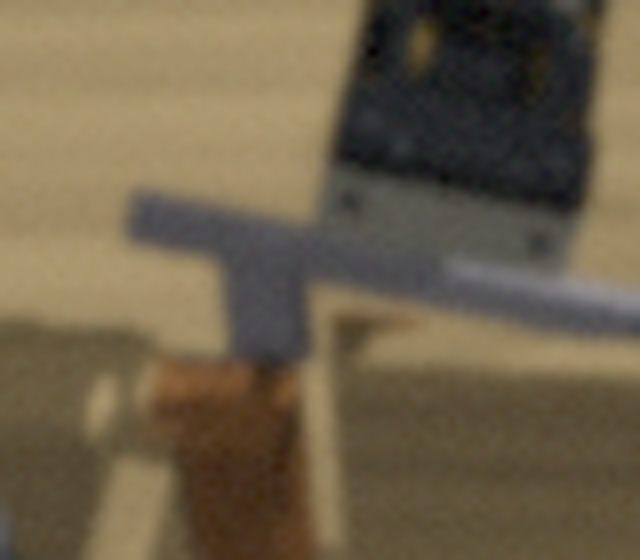

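View pics/d_top.png

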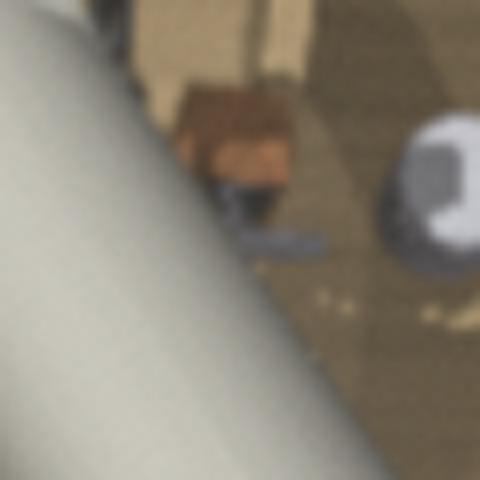

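The bar (d_top px ~(285,243)) is still short of the leaf (~(235,205)) by roughly 5 mm, so I keep feeling forward.

```bash
python3 - <<'E'
from h import *
th=-.030; b=4.5; hist=[]
# last commanded: find from position
import math
best=min(np.arange(-.04,-.02,.0005),key=lambda t:np.linalg.norm(tool(t,PH,0)[0]-manip.current_tool_pos())); print("present equiv",best)
while th>-.115:
    th-=.002; p,q=tool(th,PH,0); manip.servo_line(p,q,vel=.03); f=fmean(4); fn=-f@nvec(th); hist.append(round(fn,2))
    if fn>b+1.5:
        f2=fmean(6); fn2=-f2@nvec(th); print("cand",round(th,4),round(fn,2),round(fn2,2))
        if fn2>b+1.5: pr(th,f2); break
    if manip.current_clock()>56: print("time");break
print(hist)
E
```

```text
present equiv -0.02649999999999999
cand -0.038 6.25 5.93
cand -0.04 7.07 6.78
th -0.0400 Fn 6.78 Fu 5.42 Fz 0.40 lag_n 1.56 t 42.08 gap 15.57
[np.float64(4.51), np.float64(4.96), np.float64(4.95), np.float64(6.25), np.float64(7.07)]
```

Contact: Fn rises from about 4.5 to 6.8 N at ~1 N per step. That fits the leaf in series with the arm's compliance, at about 0.5 mm of bend. Next I back off until the bar sits ~1.3 mm clear, measured by tool position, and then lower it in stages.

```bash
python3 - <<'E'
from h import *
th=-.04; n=nvec(-.03); p0=manip.current_tool_pos()
while True:
    th+=.003; p,q=tool(th,PH,0); manip.servo_line(p,q,vel=.03); f=fmean(3)
    sh=(p0-manip.current_tool_pos())@n*1e3; print("shift %.2f"%sh); pr(th,f)
    if sh>1.25 or th>-.02: break
pq=manip.current_tool_pos()
for ph in (.17,.13,.09):
    p,q=tool(th,ph,0); manip.servo_line(p,q,vel=.04); f=fmean(3)
    d=(manip.current_tool_pos()-p); print("ph",ph,"F n/u/z",round(-f@n,2),round(f@uvec(-.03),2),round(f[2],2),"err mm",(d*1e3).round(2),"n-shift from touch",round((p0-manip.current_tool_pos())@n*1e3,2),manip.current_clock())
    if f[2]>6: print("blocked?");break
print("TH",th)
im=viewer.get_image("scene"); cv2.imwrite("pics/e_scene.png",cv2.resize(im[180:250,190:270,::-1],None,fx=8,fy=8,interpolation=cv2.INTER_CUBIC))
E
```

```text
shift 0.19
th -0.0370 Fn 5.22 Fu 5.06 Fz 0.01 lag_n 1.15 t 42.38 gap 15.75
shift 0.42
th -0.0340 Fn 4.12 Fu 5.30 Fz -1.15 lag_n 0.79 t 42.67 gap 15.24
shift 0.63
th -0.0310 Fn 3.12 Fu 6.00 Fz -0.77 lag_n 0.40 t 42.98 gap 15.34
shift 1.06
th -0.0280 Fn 2.77 Fu 5.15 Fz -1.54 lag_n 0.22 t 43.27 gap 15.51
shift 1.59
th -0.0250 Fn 2.46 Fu 5.84 Fz -1.81 lag_n 0.15 t 43.58 gap 15.29
ph 0.17 F n/u/z 3.19 3.38 0.0 err mm [-0.08 -0.26  0.27] n-shift from touch 1.5 43.875
ph 0.13 F n/u/z 4.44 4.27 1.66 err mm [-0.02 -0.02  0.41] n-shift from touch 1.46 44.175
ph 0.09 F n/u/z 3.52 4.43 1.63 err mm [ 0.04 -0.08  0.48] n-shift from touch 1.41 44.475
TH -0.024999999999999998
```

View pics/e_scene.png

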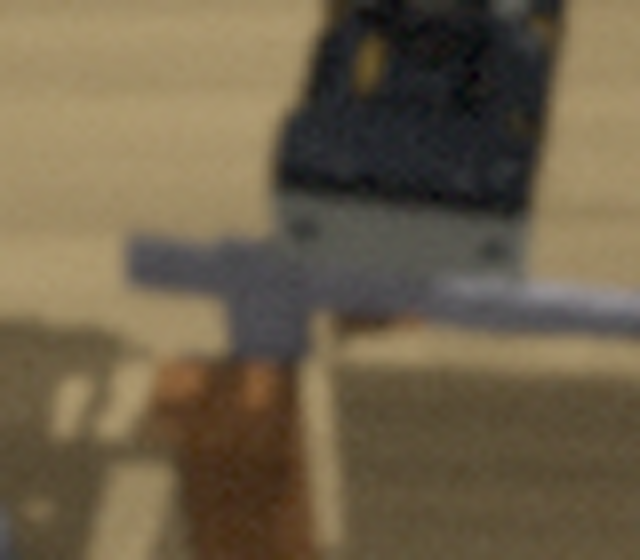

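The bar is coming down with little force (Fz 1.6 N) and is already below the lip-top angle. I continue to the floor.

```bash
python3 - <<'E'
from h import *
th=-.025; n=nvec(-.03); 
for ph in (.06,.03,.0,-.01,-.02):
    p,q=tool(th,ph,0); manip.servo_line(p,q,vel=.04); f=fmean(3)
    d=(manip.current_tool_pos()-p); print("ph",ph,"F n/u/z",round(-f@n,2),round(f@uvec(-.03),2),round(f[2],2),"err mm",(d*1e3).round(2),manip.current_clock())
    if f[2]>7: print("resist");break
for nme in("top","scene"):
    im=viewer.get_image(nme); x0,y0,w,h=(300,165,60,60) if nme=="top" else (190,180,80,70)
    cv2.imwrite(f"pics/f_{nme}.png",cv2.resize(im[y0:y0+h,x0:x0+w,::-1],None,fx=8,fy=8,interpolation=cv2.INTER_CUBIC))
# model for bar tip / expected at level vs on the lip
s=Cam("scene")
for ph in(0,.06,.12):
    Rg=R.from_euler('z',PSI+.026); Rs=Rg*R.from_euler('x',-ph); P0=np.r_[H,.135]+Rg.apply([-.02,-.13,0])
    print(ph,((s.proj(P0+Rs.apply([[0.004,-.17,.01],[.004,-.17,-.01]]))-[190,180]+.5)*8).round(0).tolist())
E
```

```text
ph 0.06 F n/u/z 4.24 5.23 1.94 err mm [ 0.07 -0.09  0.49] 44.825
ph 0.03 F n/u/z 3.45 4.76 2.53 err mm [ 0.08 -0.11  0.46] 45.125
ph 0.0 F n/u/z 3.61 5.43 1.96 err mm [ 0.15 -0.2   0.48] 45.425
ph -0.01 F n/u/z 4.68 5.38 4.5 err mm [ 0.17 -0.    0.89] 45.725
ph -0.02 F n/u/z 7.14 4.91 8.85 err mm [0.25 0.4  1.62] 46.025
resist
0 [[125.0, 285.0], [131.0, 331.0]]
0.06 [[124.0, 262.0], [127.0, 308.0]]
0.12 [[126.0, 238.0], [125.0, 284.0]]
```

View pics/f_scene.png

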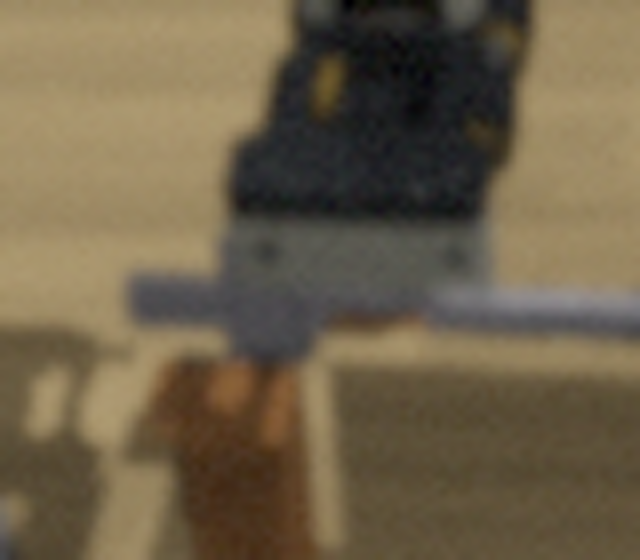

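The bar meets the floor at φ≈0. The scene view shows the bar tip at px (130, 275-325), close to the level model (285-331) and far from the lip-top position (238-284). I relax the press, release and retreat.

```bash
python3 - <<'E'
from h import *
th=-.025
p,q=tool(th,0,0); manip.servo_line(p,q,vel=.03); print(fmean(3).round(2))
effector.open_jaws(); print(manip.current_finger_gap(),fmean(3).round(2),manip.current_clock())
p2,_=tool(th,0,0,.13); manip.servo_line(p2,q,vel=.1); print(manip.current_clock())
p3=np.array([.33,-.28,.33]); j=manip.solve_ik(p3,q); print(j)
if j is not None: manip.move_pose(p3,q)
print(manip.current_clock())
for nme in("top","scene"):
    im=viewer.get_image(nme); cv2.imwrite(f"pics/g_{nme}_full.png",im[:,:,::-1]); x0,y0,w,h=(230,115,145,140) if nme=="top" else (160,175,190,150)
    cv2.imwrite(f"pics/g_{nme}.png",cv2.resize(im[y0:y0+h,x0:x0+w,::-1],None,fx=4,fy=4,interpolation=cv2.INTER_CUBIC))
E
```

```text
[-4.48 -5.38  2.  ]
0.09196765599473775 [ 0.31 -0.01 -0.28] 47.75
49.2
[ 2.13747404  0.07896223 -1.52699192  1.90615771  0.08362023  1.23306574
  0.48585394]
50.6083
```

View pics/g_scene.png

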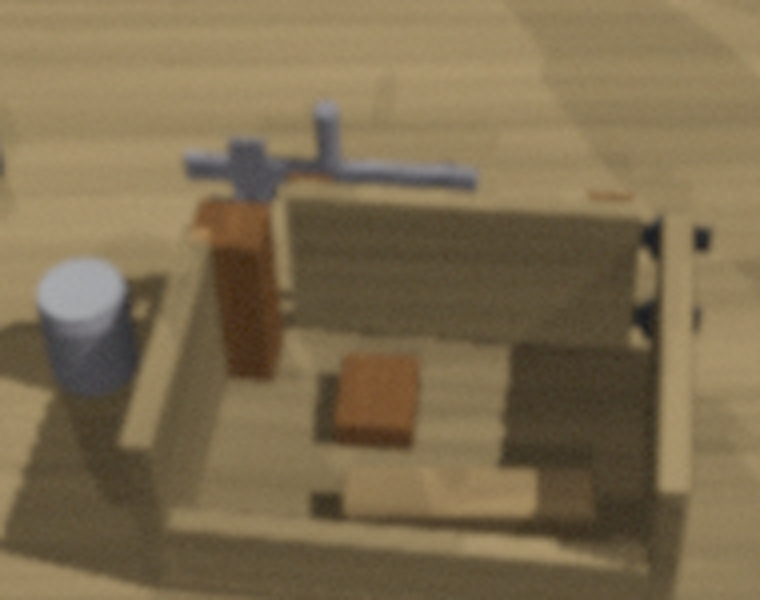

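View pics/g_top.png

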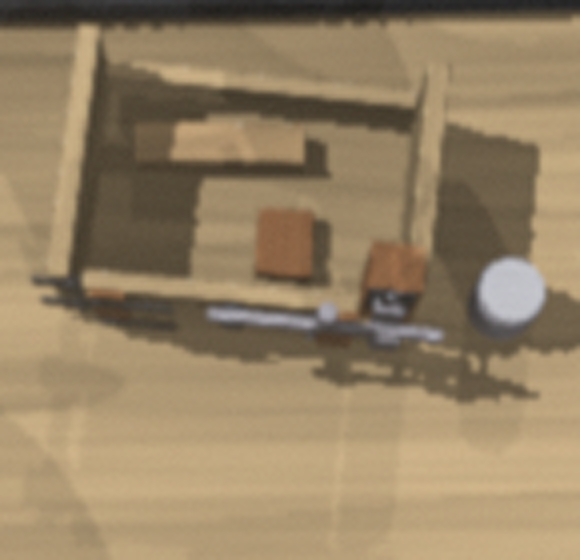

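The gate is shut with the bar lying in the catch. In g_top the lip is visible outside the bar at ~(388,340) and the leaf inside at ~(388,305). The offcuts and the tin are where they were. I check the level and stability numerically before handing in.

```bash
python3 - <<'E'
from h import *
s,t=Cam("scene"),Cam("top")
for th in(-.03,-.015,0):
  for ph in(0,.06,.12):
    Rg=R.from_euler('z',PSI-th); Rs=Rg*R.from_euler('x',-ph); P0=np.r_[H,.135]+Rg.apply([-.02,-.13,0])
    P=P0+Rs.apply([[.004,-.17,.01],[.004,-.17,-.01],[0,-.075,.056]])
    print(th,ph,((s.proj(P)-[160,175]+.5)*4).round(0).tolist(),"top",((t.proj(P[[0,2]])-[230,115]+.5)*4).round(0).tolist())
a={n:cv2.imread(f"pics/g_{n}_full.png") for n in("top","scene")}
manip.sleep(.6)
for n in a:
    im=viewer.get_image(n)[:,:,::-1]; d=cv2.absdiff(im,a[n]).max(2); print(n,"changed now",(d>40).sum())
    d0=cv2.GaussianBlur(cv2.absdiff(a[n],cv2.imread(f"pics/{n}0.png")),(3,3),0).max(2); cv2.imwrite(f"pics/diff_{n}.png",d0)
print(manip.current_clock(),manip.current_force().round(2))
E
python3 -c "
import cv2,numpy as np
a=cv2.imread('pics/diff_scene.png');cv2.imwrite('pics/diffs.png',cv2.resize(np.clip(a*2.0,0,255).astype('uint8'),(560,420)))"
```

```text
-0.03 0 [[182.0, 164.0], [185.0, 187.0], [327.0, 112.0]] top [[442.0, 322.0], [327.0, 306.0]]
-0.03 0.06 [[182.0, 152.0], [183.0, 175.0], [332.0, 106.0]] top [[443.0, 319.0], [323.0, 305.0]]
-0.03 0.12 [[182.0, 140.0], [182.0, 163.0], [338.0, 102.0]] top [[442.0, 316.0], [319.0, 303.0]]
-0.015 0 [[184.0, 159.0], [187.0, 182.0], [328.0, 108.0]] top [[442.0, 327.0], [327.0, 310.0]]
-0.015 0.06 [[183.0, 147.0], [185.0, 170.0], [333.0, 103.0]] top [[442.0, 324.0], [323.0, 308.0]]
-0.015 0.12 [[184.0, 136.0], [184.0, 159.0], [339.0, 98.0]] top [[442.0, 322.0], [318.0, 307.0]]
0 0 [[186.0, 154.0], [189.0, 177.0], [329.0, 105.0]] top [[441.0, 332.0], [326.0, 314.0]]
0 0.06 [[185.0, 143.0], [187.0, 166.0], [334.0, 100.0]] top [[441.0, 330.0], [322.0, 312.0]]
0 0.12 [[186.0, 131.0], [186.0, 154.0], [340.0, 95.0]] top [[441.0, 327.0], [317.0, 310.0]]
top changed now 0
scene changed now 0
51.4083 [ 0.88 -0.1  -0.5 ]
```

View pics/diffs.png

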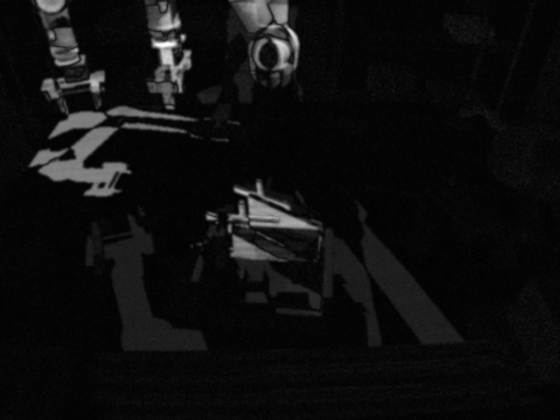

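Measured tip (186,153)/(187,177) and stud top (326,105) match the level-bar model, and nothing moves any more. Shadows account for the other differences in the images. I hand in.

```bash
python3 - <<'E'
from bench import manip
manip.hand_in(); print(manip.current_clock())
E
```

```text
the job is handed in; nothing more can be done
the job is handed in; nothing more can be done
```

The gate is shut and latched, and I handed the job in at about 51 s. I pinched the stud and raised the bar to about 0.22 rad while the gate was still open. I then swung the gate to and felt for the leaf in small steps. After touching the leaf I backed off about 1.5 mm, lowered the bar to the slot floor, released it and moved the arm clear.

**Leaf:** at contact the force rose by about 2.3 N over the closing force. By my estimate that bent the leaf about 0.5 mm, against the 2 mm limit. This comes from wrist force only; the bend itself could not be measured directly.

**Last checks:**
- After release the bar appears level in the scene view, between the lip and the leaf.
- The gate held with no pixel change in either view over 0.6 s, and the wrist force was back to noise level.
- The offcuts and tin show no change beyond shadows. I ran the image comparison for everything else by eye, on the scene view only.

**One disagreement:** the final gate angle reads about 0 rad from the image, but about -0.015 from the feel and the slot width. The same offset in the camera model was already there while I held the stud, so I take it as image bias.

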